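Load the feeder hopper from a tote

TASK

Carry the blue tote by its yellow bar to the feeder and tip all three steel sleeves out of it into the round metal hopper. Then set the empty tote down upright on the green mat, squarely within its yellow edge, let go, and finally press the green start button on the feeder fully down. Leave the other things on the bench where they are.

Things in the scene. Friction and masses are not known exactly. Their poses are not given: they have to be found in the camera images.
- tote: Loose blue open tote, 250 g empty, 150 mm long (x), 90 wide (y), walls 36 high, 4 thick, floor 4 thick. Origin: centre of its underside, z up. The +x end has a wall; the -x end is the spout: no wall, only a floor ramp from x = -45 up to a lip at x = -75, z = 15 mm (20 deg). Uprights at mid-sides carry the yellow bar; the sleeves pass below it.
- tote_handle (a point): Centre of the tote's yellow carrying bar, 85 mm above the tote's underside and over its origin; axes as the tote's. The bar runs along the tote's y, 82 mm free between its uprights, 16 mm thick along x, 20 mm high; grip it across x from above.
- sleeve0: One of three steel sleeves lying side by side in the tote: a tube (treat as solid) 30 mm in diameter, 62 mm long, about 90 g. Origin: its centre; its y axis is its long axis. It rolls along the tote's x.
- sleeve1: Second of three steel sleeves lying side by side in the tote: a tube (treat as solid) 30 mm in diameter, 62 mm long, about 90 g. Origin: its centre; its y axis is its long axis. It rolls along the tote's x.
- sleeve2: Third of three steel sleeves lying side by side in the tote: a tube (treat as solid) 30 mm in diameter, 62 mm long, about 90 g. Origin: its centre; its y axis is its long axis. It rolls along the tote's x.
- feeder: Feeder fixed to the bench: open round aluminium hopper bowl on a blue drum. Bowl: inner floor 35 mm and rim 115 mm above the bench; outside 156 mm across at the bottom, 230 mm at the rim, wall 4 mm. Origin: bowl axis at bench level, z up. A grey control pod 90 x 70 x 50 mm high stands beside it, centred at x = -30, y = -145 mm.
- hopper_mouth (a point): Centre of the hopper's mouth, at rim height (115 mm above the bench).
- start (a joint): Travel of the start button in m: 0 is up, 0.006 fully down (about 5 N); springs back.
- start_top (a point): Centre of the top of the green start button (36 mm across), on top of the grey control pod; pressed straight down.
- mat: Green mat with a yellow line round its edge, 200 mm (x) by 140 mm (y), 2 mm thick, fixed to the bench: the place for the empty tote, tote length along the mat's length, either way round. Origin: centre of its underside.
- gauge_ring: Bystander: black steel ring, 90 mm across, hole 52 mm, 32 mm high. Origin: centre of its underside.
- gauge_case: Bystander: closed wooden case 100 (x) x 150 (y) x 55 mm high. Origin: centre of its underside.
- magnifier: Bystander: white round hand magnifier lying flat, 92 mm across, 20 mm high, with a handle that reaches 150 mm from its centre towards its -y. Origin: centre of the round part's underside.

How it is judged:
On the way, in this order (a step that is already met when the one before it is completed fails the run):
1. the tote is tipped over the hopper (angle between tote's own z axis and vertical above 0.3 rad and horizontal distance between tote and feeder below 0.2 m), for 0.05 s.
2. all three sleeves lie in the hopper (horizontal distance between each of sleeve0, sleeve1, sleeve2 and feeder below 0.105 m and z of sleeve0 in the frame of feeder between 0.03 and 0.115 m and linear speed of each of sleeve0, sleeve1, sleeve2 below 0.03 m/s and z of sleeve1 in the frame of feeder between 0.03 and 0.115 m and z of sleeve2 in the frame of feeder between 0.03 and 0.115 m), for 0.2 s.
3. the empty tote stands upright and square on the green mat, let go (horizontal distance between tote and mat below 0.027 m and angle between the x axis of tote and the x axis of mat, either way round below 0.2 rad and angle between tote's own z axis and vertical below 0.05 rad and z of tote in the frame of mat below 0.006 m and linear speed of tote below 0.02 m/s and contact force between the fingers and tote below 0.3 N), for 0.2 s.
4. the start button is pressed down (value of joint start above 0.0045 m), for 0.02 s.
At the end, for the whole second after the job is handed in: All sleeves rest in the hopper (centres within 105 mm of its axis, below the rim); the tote rests upright on the mat, let go, centred within 27 mm and within 0.2 rad of its length (either way round); after that the button was pressed at least 4.5 mm and has sprung back (all of step 2 and all of step 3 and value of joint start below 0.002 m); the robot touches nothing.
It fails at once if the black steel gauge ring is moved by more than 30 mm (distance of gauge_ring from where it was at the start of the episode above 0.03 m).
It fails at once if the wooden gauge case is moved by more than 30 mm (distance of gauge_case from where it was at the start of the episode above 0.03 m).
It fails at once if the hand magnifier is moved by more than 30 mm (distance of magnifier from where it was at the start of the episode above 0.03 m).
It also fails if it takes over 72 s, if anything falls off the work surface, if the arm or the gripper's body presses on something with over 40 N, if the wrist force passes 120 N, or if a joint passes its speed limit or range.

ROBOT

A 7-joint arm with a two-finger parallel gripper is mounted at the origin on the work surface. World frame = base frame: x ahead of the robot, y to its left, z up, the work surface at z = 0. Lengths are in m, angles in rad, forces in N, time in s.
With the tool pointing down it reaches from about 0.4 to 0.875 m from the base axis. Payload 19.3 kg.
Tool frame: the origin (TCP) lies midway between the tips of the shut fingers; the grasp point (between the pads) lies 19 mm behind it; z points along the fingers, y is the direction in which the jaws open and shut (so a half turn about z gives the same grasp; the last joint's range is limited). The gripper opens to 85 mm and grips with 20 to 120 N. Pads are 22 mm wide; open, the fingers measure 114 mm over their backs; the gripper's body (76 mm by 85 mm) begins 54 mm behind the grasp point. The pads swing forward as they close: fully open they stand 13 mm farther back than shut.
Start: joints at [-1.208, 0.521, -0.036, 1.599, 0.021, 1.021, -0.113], TCP at [0.262, 0.567, 0.231] pointing down, gripper open.
Joint ranges: [-2.91, 2.91], [-0.3, 2.13], [-1.5, 1.42], [0.17, 2.43], [-1.26, 4.41], [0.16, 1.93], [-2.52, 2.52]. Speed limits (rad/s): [1.89, 1.89, 2.39, 2.39, 3.01, 3.01, 3.01].

INTERFACE

Orientations are given as a rotation vector (axis times angle).
In Python, from cell import ctrl, optics gives the robot as it stands. The module is installed in compiled form; this text tells all that it offers.
- The arm moves only by the tool move_arm, never from a script. Its argument "increments" is a list of rows, each a list of 6 numbers: the shift along the tool's x, y, z in mm, then the turn, a rotation vector about the tool's x, y, z in rad. In form: [[x, y, z, rx, ry, rz], ...]. A call has 1 to 8 rows; each row shifts and turns the commanded pose from where the row before left it, along the tool's axes as they then stand; what a row does not reach is not made up. A row lasts 1/12 s, in which the tool goes at most 41.7 mm and 7.16 degrees, less where a joint would pass 70% of its speed; a pose out of reach is approached as far as the arm can. A call is refused whole if a number of a shift passes 41.7 or a number of a turn 0.125, either way. A call with a gripper value outside its range is refused whole. "gripper" is the opening in per cent of the stroke, from 0 (shut) to 100 (fully open), set as the call begins (left out, the last holds). The fingers move at their own pace and stop on an object; "newtons" is the grip in N (left out, the last holds). Time passes only in rows, so rows that do not move let the fingers close. It gives the time, the measured TCP pose, the force and the opening at its end, in the units of the state.
- ctrl.get_state(): the state, without advancing time (a new reading comes with each control period).
- optics.snapshot(name): name is "side" or "top" or "wrist"; returns the picture (480x640x3 uint8, red, green, blue); there is no depth.
- optics.camera_info(name): a dict with "mtx" (3x3 intrinsics, pixels), "cam_to_world" (4x4, takes a point from camera to world coordinates). Camera axes: x right, y down, z forward; pixel columns grow to the right and rows downward; lengths in m; the calibration is good to about 2 mm. A picture is of the moment at which its call begins: read the wrist's pose just before it. camera_info takes no time and is no camera call; for the wrist camera it gives the pose at the moment of the call.
- ctrl.close_job(): hands the job in, once; it reports no verdict.
The state is a dict: "time_s": time; "joint_positions": joint angles; "dq": joint speeds; "tau": joint torques, N m; "position": TCP position; "tcp_rot": TCP orientation; "contact_force": force on the tool from outside, world axes, zero at the start; "ft_torque": the same for the moment, N m; "grip_width": opening from 0.0 (shut) to 1.0 (fully open).
Only numpy, scipy, OpenCV 4.12 (cv2) and the standard library are available. Lean on these libraries where they do the work, as an engineer would, in place of code of your own. Each camera call takes 0.05 s, during which the arm holds its last target. There are 200 camera calls.

## Working session

There is one attempt and no reset: what is moved stays moved. The work goes in short steps, Python scripts to look and compute and a tool call to move; the robot and the scene stay as the last step left them, time stands still between calls to the robot, and variables do not carry over. Pictures are saved under pics/ and viewed, about 8 in all and at most 12, crops included, and the job is handed in when it is done.

Besides the shell and the picture viewer there is one more tool, called after "Request:" by a JSON object that holds its "name" and its "arguments". move_arm: Moves the arm, as the interface text tells. Its arguments: {"type":"object","properties":{"increments":{"type":"array"},"gripper":{"type":"number"},"newtons":{"type":"number"}},"required":["increments"]}

```bash
mkdir -p pics
python3 - <<'E'
from cell import ctrl, optics
import cv2,numpy as np
for n in("top","side"):
    im=optics.snapshot(n); cv2.imwrite(f"pics/{n}0.png",im[:,:,::-1])
    i=optics.camera_info(n); print(n,np.round(i["mtx"],1).tolist(),np.round(i["cam_to_world"],3).tolist())
s=ctrl.get_state();print(s["time_s"],s["position"],s["tcp_rot"],s["grip_width"])
E
```

```text
top [[605.0, 0.0, 315.4], [0.0, 605.0, 233.1], [0.0, 0.0, 1.0]] [[0.045, -0.976, 0.214, 0.385], [-0.999, -0.044, 0.011, -0.034], [-0.001, -0.215, -0.977, 1.212], [0.0, 0.0, 0.0, 1.0]]
side [[563.2, 0.0, 315.9], [0.0, 563.2, 237.4], [0.0, 0.0, 1.0]] [[0.737, -0.422, 0.528, 0.04], [-0.675, -0.487, 0.554, -0.617], [0.023, -0.765, -0.644, 0.771], [0.0, 0.0, 0.0, 1.0]]
0.1 [0.26206216 0.56708154 0.23079539] [-6.74597290e-01 -3.06816728e+00  1.57757373e-03] 0.9949690209747812
```

View pics/top0.png

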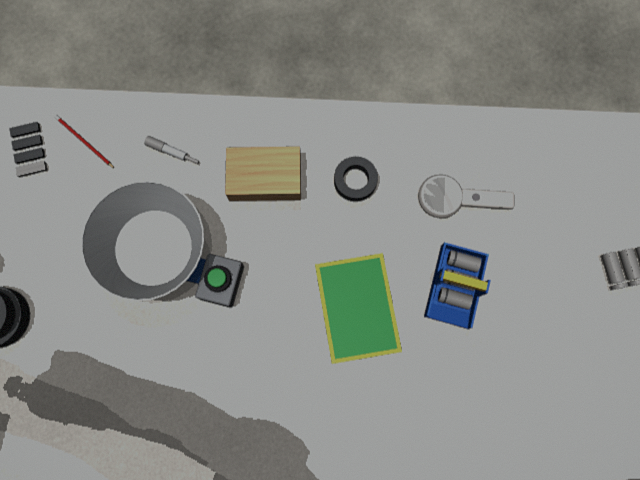

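View pics/side0.png

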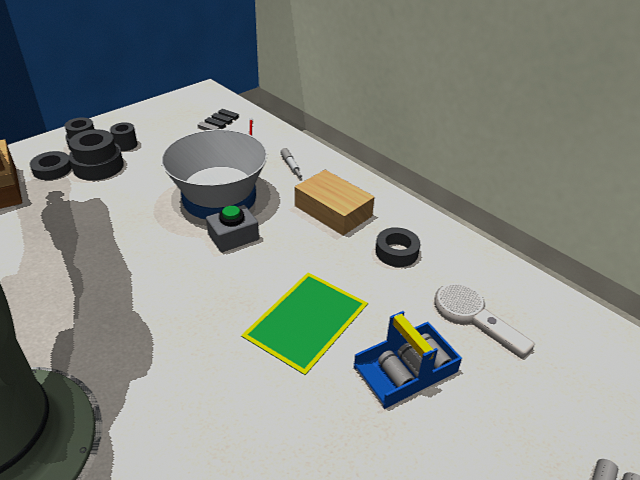

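```bash
cat > h.py <<'E'
import cv2,numpy as np
from cell import ctrl,optics
def ray(n,px,z,i=None):
    i=i or optics.camera_info(n); K=np.array(i["mtx"]);T=np.array(i["cam_to_world"])
    px=np.atleast_2d(np.array(px,float)); d=(np.c_[px,np.ones(len(px))]@np.linalg.inv(K).T)@T[:3,:3].T
    o=T[:3,3]; return (o+d*((z-o[2])/d[:,2:]))[:,:2]
def blob(im,lo,hi,roi=None,dil=0):
    m=cv2.inRange(cv2.cvtColor(im,cv2.COLOR_RGB2HSV),np.array(lo),np.array(hi))
    if roi: k=np.zeros_like(m);x0,y0,x1,y1=roi;k[y0:y1,x0:x1]=255;m&=k
    if dil: m=cv2.morphologyEx(m,cv2.MORPH_CLOSE,np.ones((dil,dil)))
    return max(cv2.findContours(m,0,1)[0],key=cv2.contourArea)[:,0]
def rect(p): # metric min rect: centre, sides, angle of long side
    (c,wh,a)=cv2.minAreaRect((p*1000).astype(np.float32)); 
    if wh[0]<wh[1]: a+=90
    return np.round(c,1),np.round(sorted(wh),1),round((a+90)%180-90,1)
E
python3 - <<'E'
from h import *
t=cv2.imread("pics/top0.png")[:,:,::-1].copy(); s=cv2.imread("pics/side0.png")[:,:,::-1].copy()
Y=([22,120,80],[34,255,255]);G=([45,120,50],[75,255,255]);B=([105,120,40],[125,255,255])
for n,im,rb,rm,bt,rt in(("top",t,(430,255,500,300),(310,245,410,370),(190,250,240,300),(415,235,500,335)),("side",s,(380,300,445,365),(235,265,375,380),(215,200,250,228),(345,300,470,410))):
    print(n,"bar@.095",rect(ray(n,blob(im,*Y,rb),.095)),"mat",rect(ray(n,blob(im,*G,rm),.002)))
    print(" btn",rect(ray(n,blob(im,*G,bt),.06)), "tote@.036",rect(ray(n,blob(im,*B,rt,9),.036)))
# rim from top: outer ellipse
hsv=cv2.cvtColor(t,cv2.COLOR_RGB2HSV)
m=cv2.inRange(t,np.array([60]*3),np.array([165]*3)); k=np.zeros_like(m);k[175:305,75:212]=255
c=max(cv2.findContours(m&k,0,1)[0],key=cv2.contourArea)[:,0]
p=ray("top",c,.115); print("rim",cv2.minEnclosingCircle((p*1000).astype(np.float32)))
a=cv2.resize(t[225:345,400:520],(480,480),interpolation=2);b=cv2.resize(s[290:420,340:470],(480,480),interpolation=2)
o=np.hstack([a,b])
o=cv2.resize(o,(800,400)); v=np.zeros((600,800,3),np.uint8);v[:400]=o
mm=cv2.drawContours(t.copy(),[c[:,None]],-1,(255,0,0),1)[160:320,60:260]; v[400:,:250]=cv2.resize(mm,(250,200))
cv2.imwrite("pics/c1.png",v[:,:,::-1])
E
```

```text
top bar@.095 (array([ 553.3, -302.8]), array([16.6, 80. ]), 77.2) mat (array([ 503.6, -110.5]), array([123.8, 183.1]), 12.1)
 btn (array([542.7, 165.3]), array([34.7, 34.8]), -41.3) tote@.036 (array([ 550.8, -307.5]), array([107. , 152.4]), -13.5)
side bar@.095 (array([ 547.7, -304.3]), array([26.3, 84.1]), 76.6) mat (array([ 503.6, -111.7]), array([123.2, 182.9]), 12.2)
 btn (array([544.7, 170.2]), array([35.5, 40.6]), 49.3) tote@.036 (array([ 548.9, -290.9]), array([147.5, 165.1]), -13.1)
rim ((602.05224609375, 300.30792236328125), 181.01834106445312)
```

View pics/c1.png

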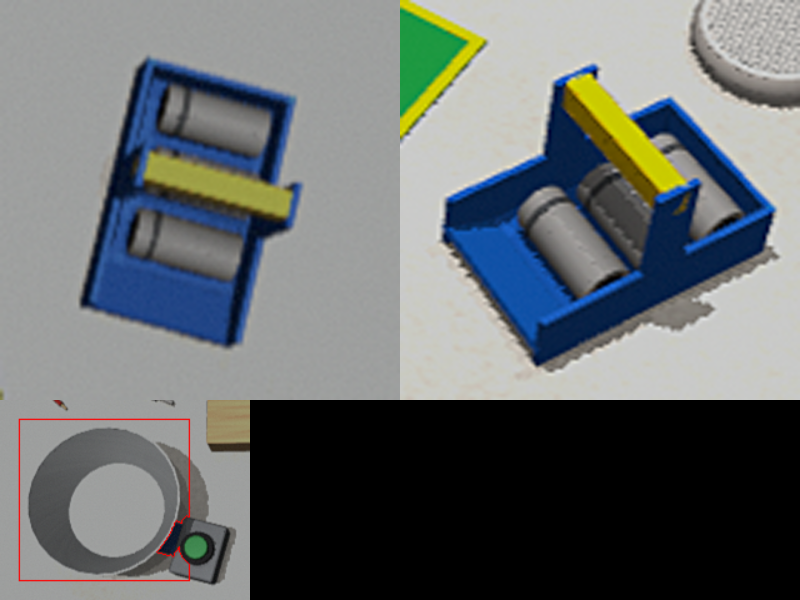

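Run:
```python
from h import *
p=ray("top",[(82.5,242),(204.5,240),(146,183),(146,298)],.115)*1000
print(p.round(), (p[0]+p[1])/2,(p[2]+p[3])/2, np.linalg.norm(p[0]-p[1]),np.linalg.norm(p[2]-p[3]))
# side: rim extremes from picture
q=ray("side",[(163,160),(267,157),(215,132),(213,184)],.115)*1000; print(q.round(),q.mean(0))
from scipy.spatial.transform import Rotation as R
s=ctrl.get_state(); print(R.from_rotvec(s["tcp_rot"]).as_matrix().round(3))
i=optics.camera_info("wrist");T=i["cam_to_world"];M=np.eye(4);M[:3,:3]=R.from_rotvec(s["tcp_rot"]).as_matrix();M[:3,3]=s["position"]
print((np.linalg.inv(M)@T).round(3))
# contacts: stone at pod top, btn
print(ray("top",[(218,279)],.06),ray("side",[(232,212)],.06))
```

```text
[[590. 408.]
 [603. 183.]
 [708. 303.]
 [492. 280.]] [596.53521345 295.78445146] [599.9420349  291.52070705] 225.7830049693009 217.9662808443172
[[504. 351.]
 [681. 217.]
 [657. 378.]
 [534. 207.]] [593.91115394 288.30095331]
[[-0.908  0.419 -0.   ]
 [ 0.419  0.908 -0.001]
 [-0.    -0.001 -1.   ]]
[[-0.    -0.951 -0.31   0.08 ]
 [ 1.     0.    -0.001  0.   ]
 [ 0.001 -0.31   0.951 -0.143]
 [ 0.     0.     0.     1.   ]]
[[0.53941053 0.16167954]] [[0.54711939 0.16776256]]
```

```bash
cat >> h.py <<'E'
from scipy.linalg import logm
from scipy.spatial.transform import Rotation as R
def pose(s): M=np.eye(4);M[:3,:3]=R.from_rotvec(s["tcp_rot"]).as_matrix();M[:3,3]=s["position"];return M
def goal(xyz,yaw,tilt=0):
    """grasp TCP pose mm: tool y along tote x (yaw deg), tilt deg = spout (-x) down, about the grasp point (19 mm behind TCP)"""
    c,s=np.cos(np.radians(yaw)),np.sin(np.radians(yaw)); y=np.array([c,s,0]);z=np.array([0,0,-1.]);x=np.cross(y,z)
    M=np.eye(4);M[:3,:3]=R.from_rotvec(np.radians(-tilt)*np.array([-s,c,0])).as_matrix()@np.c_[x,y,z]
    M[:3,3]=np.array(xyz)/1000+M[:3,2]*.019; return M   # xyz = grasp point
def twist(A,B,n):
    D=np.linalg.inv(A)@B; L=np.real(logm(D)); v=np.r_[L[:3,3]*1000,L[2,1],L[0,2],L[1,0]]/n
    print(n,"rows of",v.round(3).tolist(),"|v|",np.linalg.norm(v[:3]).round(1))
E
python3 - <<'E'
from h import *
s=ctrl.get_state(); twist(pose(s),goal((553,-303,220),-13),32)
E
```

```text
32 rows of [-30.749, -4.108, 0.938, -0.0, 0.0, 0.043] |v| 31.0
```

Request:
{"name": "move_arm", "arguments": {"increments": [[-30.7, -4.1, 0.9, 0, 0, 0.043], [-30.7, -4.1, 0.9, 0, 0, 0.043], [-30.7, -4.1, 0.9, 0, 0, 0.043], [-30.7, -4.1, 0.9, 0, 0, 0.043], [-30.7, -4.1, 0.9, 0, 0, 0.043], [-30.7, -4.1, 0.9, 0, 0, 0.043], [-30.7, -4.1, 0.9, 0, 0, 0.043], [-30.7, -4.1, 0.9, 0, 0, 0.043]], "gripper": 100}}

```text
time_s: 0.77
position: [0.449, 0.4042, 0.2238]
tcp_rot: [-1.193, -2.906, 0.001]
contact_force: [0.7, 0.3, 0.2]
grip_width: 1.001
```

Request:
{"name": "move_arm", "arguments": {"increments": [[-30.7, -4.1, 0.9, 0, 0, 0.043], [-30.7, -4.1, 0.9, 0, 0, 0.043], [-30.7, -4.1, 0.9, 0, 0, 0.043], [-30.7, -4.1, 0.9, 0, 0, 0.043], [-30.7, -4.1, 0.9, 0, 0, 0.043], [-30.7, -4.1, 0.9, 0, 0, 0.043], [-30.7, -4.1, 0.9, 0, 0, 0.043], [-30.7, -4.1, 0.9, 0, 0, 0.043]]}}

```text
time_s: 1.43
position: [0.5691, 0.1889, 0.2166]
tcp_rot: [-1.672, -2.659, 0.001]
contact_force: [0.0, 0.6, 0.8]
grip_width: 0.998
```

Request:
{"name": "move_arm", "arguments": {"increments": [[-30.7, -4.1, 0.9, 0, 0, 0.043], [-30.7, -4.1, 0.9, 0, 0, 0.043], [-30.7, -4.1, 0.9, 0, 0, 0.043], [-30.7, -4.1, 0.9, 0, 0, 0.043], [-30.7, -4.1, 0.9, 0, 0, 0.043], [-30.7, -4.1, 0.9, 0, 0, 0.043], [-30.7, -4.1, 0.9, 0, 0, 0.043], [-30.7, -4.1, 0.9, 0, 0, 0.043]]}}

```text
time_s: 2.1
position: [0.6095, -0.0542, 0.2094]
tcp_rot: [-2.103, -2.334, 0.001]
contact_force: [0.3, -0.5, -0.9]
grip_width: 0.994
```

Request:
{"name": "move_arm", "arguments": {"increments": [[-30.7, -4.1, 0.9, 0, 0, 0.043], [-30.7, -4.1, 0.9, 0, 0, 0.043], [-30.7, -4.1, 0.9, 0, 0, 0.043], [-30.7, -4.1, 0.9, 0, 0, 0.043], [-30.7, -4.1, 0.9, 0, 0, 0.043], [-30.7, -4.1, 0.9, 0, 0, 0.043], [-30.7, -4.1, 0.9, 0, 0, 0.043], [-30.7, -4.1, 0.9, 0, 0, 0.043]]}}

```text
time_s: 2.77
position: [0.5656, -0.2968, 0.2022]
tcp_rot: [-2.471, -1.939, 0.0]
contact_force: [0.3, 0.4, 0.3]
grip_width: 1.0
```

Run:
```python
from h import *
s=ctrl.get_state(); print(s["time_s"],s["joint_positions"],s["position"]);i=optics.camera_info("wrist"); w=optics.snapshot("wrist"); cv2.imwrite("pics/w1.png",w[:,:,::-1])
c=blob(w,[22,120,80],[34,255,255]); print(cv2.boundingRect(c),rect(ray("wrist",c,.095,i)))
s=ctrl.get_state(); twist(pose(s),goal((553,-303,85),-13),8); print(s["position"],pose(s)[:3,:3].round(3))
```

```text
2.7667 [ 0.13047681  0.6083815   0.40229936  1.60621521 -0.27213948  0.98329544
  0.38002325] [ 0.56555202 -0.29680753  0.20215875]
(43, 0, 296, 131) (array([ 527.8, -152.3]), array([ 78.1, 145.8]), 11.9)
8 rows of [-0.181, -1.122, 17.04, -0.0, 0.0, -0.003] |v| 17.1
[ 0.56218901 -0.30348833  0.20230989] [[ 0.247  0.969 -0.002]
 [ 0.969 -0.247 -0.003]
 [-0.004 -0.001 -1.   ]]
```

View pics/w1.png

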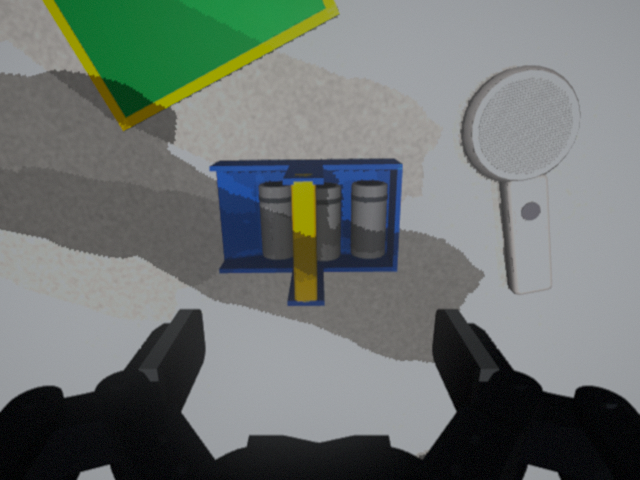

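Run:
```python
from h import *
i=optics.camera_info("wrist"); w=optics.snapshot("wrist")
c=blob(w,[22,120,60],[34,255,255],(280,165,335,310)); print(cv2.boundingRect(c)); r=rect(ray("wrist",c,.095,i));print(r)
s=ctrl.get_state(); print(s["position"]);twist(pose(s),goal((*r[0],86),r[2]-90),4);twist(pose(s),goal((*r[0],86),r[2]-90),8)
```

```text
(293, 173, 27, 120)
(array([ 553.6, -304.2]), array([16.1, 83.1]), 76.5)
[ 0.56322333 -0.30088346  0.20229173]
4 rows of [-1.334, -2.121, 33.826, -0.0, 0.001, -0.003] |v| 33.9
8 rows of [-0.667, -1.06, 16.913, -0.0, 0.0, -0.001] |v| 17.0
```

Request:
{"name": "move_arm", "arguments": {"increments": [[-1, -1.5, 20, 0, 0, 0], [-1, -1.5, 20, 0, 0, 0], [-1, -1.5, 20, 0, 0, 0], [-1, -1.5, 20, 0, 0, 0], [-1, -1.5, 20, 0, 0, -0.005], [0, -1, 20, 0, 0, -0.005], [0, 0, 15, 0, 0, 0], [0, 0, 0, 0, 0, 0]]}}

```text
time_s: 3.53
position: [0.5553, -0.2971, 0.0645]
tcp_rot: [-2.456, -1.952, 0.003]
contact_force: [0.5, -0.1, -0.4]
grip_width: 1.003
```

Request:
{"name": "move_arm", "arguments": {"increments": [[0, 0, 0, 0, 0, 0], [0, 0, 0, 0, 0, 0], [0, 0, 0, 0, 0, 0], [0, 0, 0, 0, 0, 0], [0, 0, 0, 0, 0, 0], [0, 0, 0, 0, 0, 0], [0, 0, 0, 0, 0, 0], [0, 0, 0, 0, 0, 0]], "gripper": 0, "newtons": 80}}

```text
time_s: 4.2
position: [0.5569, -0.2984, 0.0682]
tcp_rot: [2.459, 1.954, 0.001]
contact_force: [-3.0, 1.3, 8.7]
grip_width: 0.172
```

Run:
```python
from h import *
s=ctrl.get_state(); print(s["position"],s["grip_width"],pose(s)[:3,:3].round(3))
twist(pose(s),goal((553,-303,300),-13),8)
A=goal((553,-303,300),-13)
# feeder centre (597,293); bar 60 mm beyond along tote x at yaw 25
u=np.array([np.cos(np.radians(25)),np.sin(np.radians(25))]); b=np.array([597,293])+60*u; print(b)
twist(A,goal((*b,300),25),24);
```

```text
[ 0.55688641 -0.29843669  0.06824543] 0.17207056847402247 [[ 0.226  0.974  0.001]
 [ 0.974 -0.226 -0.   ]
 [ 0.     0.001 -1.   ]]
8 rows of [-0.665, -0.335, -26.594, 0.0, -0.0, -0.0] |v| 26.6
[651.37846722 318.3570957 ]
24 rows of [25.79, 6.909, 0.0, 0.0, 0.0, -0.028] |v| 26.7
```

Request:
{"name": "move_arm", "arguments": {"increments": [[0, 0, -8, 0, 0, 0], [0, 0, -18, 0, 0, 0], [0, 0, -30, 0, 0, 0], [0, 0, -38, 0, 0, 0], [0, 0, -38, 0, 0, 0], [0, 0, -36, 0, 0, 0], [0, 0, -24, 0, 0, 0], [0, 0, -10, 0, 0, 0]]}}

```text
time_s: 4.87
position: [0.5573, -0.299, 0.2736]
tcp_rot: [2.457, 1.951, 0.003]
contact_force: [0.4, -0.2, -4.9]
grip_width: 0.169
```

Run:
```python
from h import *
s=ctrl.get_state(); print(s["position"],s["grip_width"],s["contact_force"])
w=optics.snapshot("wrist"); cv2.imwrite("pics/w2.png",w[:,:,::-1])
A=pose(ctrl.get_state())
twist(A,goal((651,318,285),25),24);
```

```text
[ 0.55725998 -0.29895147  0.27357127] 0.169285399575462 [ 0.36615723 -0.20434789 -4.85970804]
24 rows of [25.629, 6.671, 0.304, 0.0, 0.0, -0.028] |v| 26.5
```

View pics/w2.png

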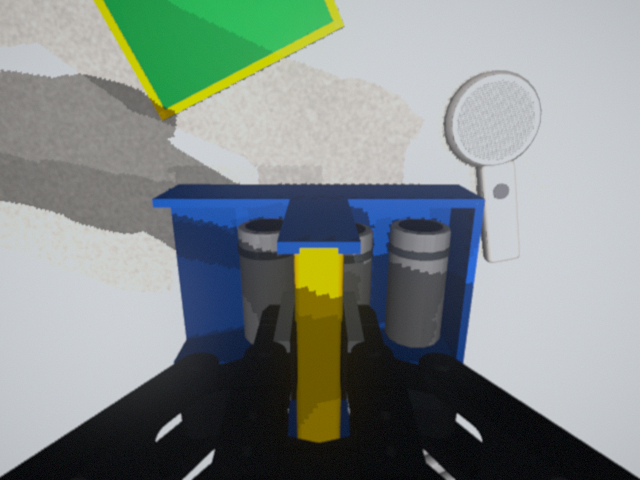

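Request:
{"name": "move_arm", "arguments": {"increments": [[6, 1.6, 0, 0, 0, -0.0065], [13, 3.4, 0, 0, 0, -0.014], [20, 5.2, 0, 0, 0, -0.022], [25.6, 6.7, 0, 0, 0, -0.028], [25.6, 6.7, 0, 0, 0, -0.028], [25.6, 6.7, 0, 0, 0, -0.028], [25.6, 6.7, 0, 0, 0, -0.028], [25.6, 6.7, 0, 0, 0, -0.028]]}}

```text
time_s: 5.58
position: [0.6247, -0.1369, 0.267]
tcp_rot: [-2.266, -2.172, 0.003]
contact_force: [0.7, -0.0, -5.1]
grip_width: 0.174
```

Request:
{"name": "move_arm", "arguments": {"increments": [[25.6, 6.7, 0, 0, 0, -0.028], [25.6, 6.7, 0, 0, 0, -0.028], [25.6, 6.7, 0, 0, 0, -0.028], [25.6, 6.7, 0, 0, 0, -0.028], [25.6, 6.7, 0, 0, 0, -0.028], [25.6, 6.7, 0, 0, 0, -0.028], [25.6, 6.7, 0, 0, 0, -0.028], [25.6, 6.7, 0, 0, 0, -0.028]]}}

```text
time_s: 6.25
position: [0.6665, 0.07, 0.2668]
tcp_rot: [-2.009, -2.412, 0.004]
contact_force: [0.2, 0.1, -5.2]
grip_width: 0.172
```

Request:
{"name": "move_arm", "arguments": {"increments": [[25.6, 6.7, 0, 0, 0, -0.028], [25.6, 6.7, 0, 0, 0, -0.028], [25.6, 6.7, 0, 0, 0, -0.028], [25.6, 6.7, 0, 0, 0, -0.028], [20, 5.2, 0, 0, 0, -0.022], [13, 3.4, 0, 0, 0, -0.014], [6, 1.6, 0, 0, 0, -0.0065], [0, 0, 0, 0, 0, 0]]}}

```text
time_s: 6.92
position: [0.6687, 0.2142, 0.2686]
tcp_rot: [-1.82, -2.56, 0.001]
contact_force: [0.2, 0.2, -6.0]
grip_width: 0.171
```

Run:
```python
from h import *
s=ctrl.get_state(); print(s["position"],s["grip_width"],s["contact_force"],s["joint_positions"].round(2))
i=optics.camera_info("wrist");w=optics.snapshot("wrist"); cv2.imwrite("pics/w3.png",w[:,:,::-1])
A=pose(ctrl.get_state()); print(A.round(3))
twist(A,goal((651,318,270),25),6)
B=goal((651,318,270),25); twist(B,goal((651,318,250),25,50),10)
K=i["mtx"];T=np.linalg.inv(i["cam_to_world"])
q=np.array([[597+d*115,293+e*115,115] for d,e in((1,0),(0,1),(-1,0),(0,-1))])/1000
c=np.c_[q,np.ones(4)]@T.T; print(((c[:,:3]/c[:,2:3])@np.array(K).T)[:,:2].round())
```

```text
[0.66871428 0.21422312 0.26858971] 0.17092114537293496 [ 0.18476471  0.20105612 -6.01121107] [-0.53  0.63  0.24  1.33 -0.15  1.19  0.05]
[[-0.327  0.945 -0.001  0.669]
 [ 0.945  0.327 -0.001  0.212]
 [-0.001 -0.001 -1.     0.269]
 [ 0.     0.     0.     1.   ]]
6 rows of [17.448, 3.801, 2.987, -0.0, 0.0, -0.017] |v| 18.1
10 rows of [0.0, 0.785, 1.871, -0.087, -0.0, 0.0] |v| 2.0
[[ 411.  134.]
 [ 312. -113.]
 [  93.   17.]
 [ 217.  227.]]
```

View pics/w3.png

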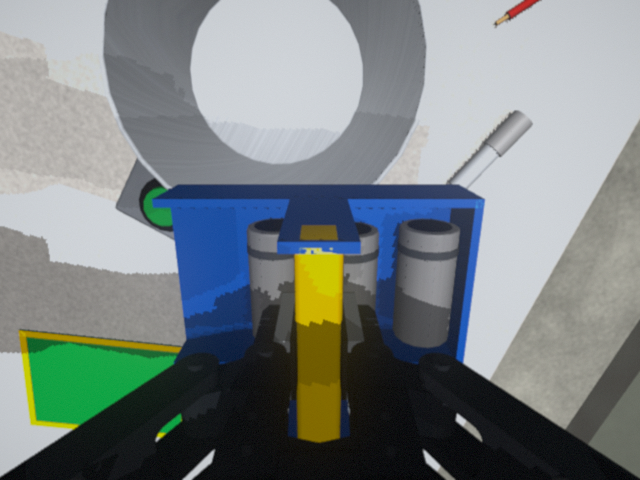

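Run:
```python
from h import *
A=pose(ctrl.get_state()); B=goal((658,321,257),25)
twist(A,B,6); twist(B,goal((658,321,257),25,55),16)
```

```text
6 rows of [17.474, 5.072, 5.153, -0.0, 0.0, -0.017] |v| 18.9
16 rows of [0.0, 1.14, 0.0, -0.06, -0.0, 0.0] |v| 1.1
```

Request:
{"name": "move_arm", "arguments": {"increments": [[9, 2.5, 2.5, 0, 0, -0.008], [17.5, 5, 5, 0, 0, -0.017], [17.5, 5, 5, 0, 0, -0.017], [17.5, 5, 5, 0, 0, -0.017], [17.5, 5, 5, 0, 0, -0.017], [17.5, 5, 5, 0, 0, -0.017], [8.5, 2.5, 2.5, 0, 0, -0.009], [0, 0, 0, 0, 0, 0]]}}

```text
time_s: 7.63
position: [0.6572, 0.325, 0.2382]
tcp_rot: [-1.683, -2.651, 0.001]
contact_force: [0.0, 0.9, -4.7]
grip_width: 0.17
```

Request:
{"name": "move_arm", "arguments": {"increments": [[0, 1.1, 0, -0.06, 0, 0], [0, 1.1, 0, -0.06, 0, 0], [0, 1.1, 0, -0.06, 0, 0], [0, 1.1, 0, -0.06, 0, 0], [0, 1.1, 0, -0.06, 0, 0], [0, 1.1, 0, -0.06, 0, 0], [0, 1.1, 0, -0.06, 0, 0], [0, 1.1, 0, -0.06, 0, 0]]}}

```text
time_s: 8.3
position: [0.6667, 0.3242, 0.2422]
tcp_rot: [1.519, 2.379, 0.586]
contact_force: [0.3, 0.8, -2.9]
grip_width: 0.169
```

Request:
{"name": "move_arm", "arguments": {"increments": [[0, 1.1, 0, -0.06, 0, 0], [0, 1.1, 0, -0.06, 0, 0], [0, 1.1, 0, -0.06, 0, 0], [0, 1.1, 0, -0.06, 0, 0], [0, 1.1, 0, -0.06, 0, 0], [0, 1.1, 0, -0.06, 0, 0], [0, 1.1, 0, -0.06, 0, 0], [0, 1.1, 0, -0.06, 0, 0]]}}

```text
time_s: 8.97
position: [0.6676, 0.3115, 0.2345]
tcp_rot: [1.444, 2.231, 0.749]
contact_force: [-0.3, -1.2, -2.4]
grip_width: 0.168
```

Request:
{"name": "move_arm", "arguments": {"increments": [[0, 0, 0, 0, 0, 0], [0, 0, 0, 0, 0, 0], [0, 0, 0, 0, 0, 0], [0, 0, 0, 0, 0, 0], [0, 0, 0, 0, 0, 0], [0, 0, 0, 0, 0, 0], [0, 0, 0, 0, 0, 0], [0, 0, 0, 0, 0, 0]]}}

```text
time_s: 9.63
position: [0.6668, 0.3126, 0.2337]
tcp_rot: [1.443, 2.234, 0.748]
contact_force: [-0.2, -0.2, -2.0]
grip_width: 0.169
```

Run:
```python
from h import *
s=ctrl.get_state(); print(s["position"],s["grip_width"],s["contact_force"],s["joint_positions"].round(2))
a=optics.snapshot("top");b=optics.snapshot("side")
v=np.hstack([cv2.resize(a[140:340,40:240],(400,400)),cv2.resize(b[60:260,100:300],(400,400))]);cv2.imwrite("pics/t2.png",v[:,:,::-1])
```

```text
[0.66681    0.31260967 0.23372215] 0.16949203573898305 [-0.15021577 -0.19841973 -1.95604477] [-0.58  0.47  0.01  1.9   0.78  0.16 -0.88]
```

View pics/t2.png

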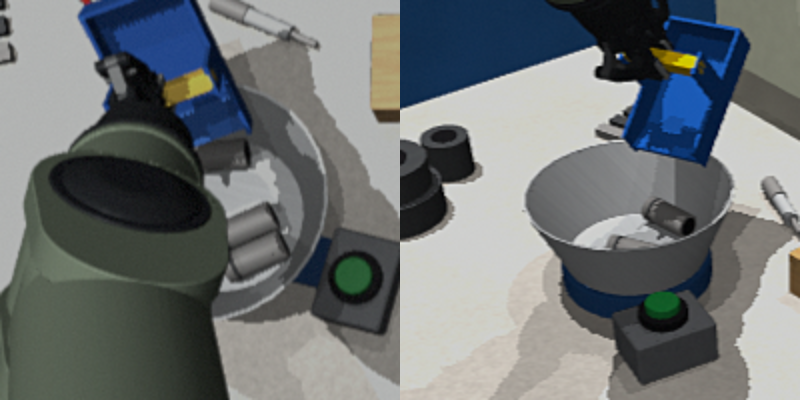

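Run:
```python
from h import *
s=ctrl.get_state();A=pose(s); B=goal((645,316,300),22)
twist(A,B,14); C=goal((502,-105,290),12); twist(B,C,24)
```

```text
14 rows of [0.807, -0.167, -3.705, 0.047, 0.001, 0.003] |v| 3.8
24 rows of [-15.052, -10.84, 0.417, 0.0, 0.0, 0.007] |v| 18.6
```

Request:
{"name": "move_arm", "arguments": {"increments": [[0.8, -0.2, -3.7, 0.047, 0.001, 0.003], [0.8, -0.2, -3.7, 0.047, 0.001, 0.003], [0.8, -0.2, -3.7, 0.047, 0.001, 0.003], [0.8, -0.2, -3.7, 0.047, 0.001, 0.003], [0.8, -0.2, -3.7, 0.047, 0.001, 0.003], [0.8, -0.2, -3.7, 0.047, 0.001, 0.003], [0.8, -0.2, -3.7, 0.047, 0.001, 0.003]]}}

```text
time_s: 10.32
position: [0.6517, 0.3121, 0.2551]
tcp_rot: [1.612, 2.435, 0.406]
contact_force: [-0.4, -0.4, -2.3]
grip_width: 0.169
```

Request:
{"name": "move_arm", "arguments": {"increments": [[0.8, -0.2, -3.7, 0.047, 0.001, 0.003], [0.8, -0.2, -3.7, 0.047, 0.001, 0.003], [0.8, -0.2, -3.7, 0.047, 0.001, 0.003], [0.8, -0.2, -3.7, 0.047, 0.001, 0.003], [0.8, -0.2, -3.7, 0.047, 0.001, 0.003], [0.8, -0.2, -3.7, 0.047, 0.001, 0.003], [0.8, -0.2, -3.7, 0.047, 0.001, 0.003], [0, 0, 0, 0, 0, 0]]}}

```text
time_s: 10.98
position: [0.6444, 0.3156, 0.2797]
tcp_rot: [1.76, 2.597, 0.011]
contact_force: [0.2, 0.8, -2.6]
grip_width: 0.17
```

Run:
```python
from h import *
s=ctrl.get_state();A=pose(s);print(A.round(3)); C=goal((502,-105,290),12); twist(A,C,24)
```

```text
[[-0.371  0.929  0.007  0.644]
 [ 0.929  0.371  0.004  0.316]
 [ 0.001  0.008 -1.     0.28 ]
 [ 0.     0.     0.     1.   ]]
24 rows of [-15.065, -10.78, 0.31, 0.0, -0.0, 0.007] |v| 18.5
```

Request:
{"name": "move_arm", "arguments": {"increments": [[-15, -10.8, 0.3, 0, 0, 0.007], [-15, -10.8, 0.3, 0, 0, 0.007], [-15, -10.8, 0.3, 0, 0, 0.007], [-15, -10.8, 0.3, 0, 0, 0.007], [-15, -10.8, 0.3, 0, 0, 0.007], [-15, -10.8, 0.3, 0, 0, 0.007], [-15, -10.8, 0.3, 0, 0, 0.007], [-15, -10.8, 0.3, 0, 0, 0.007]]}}

```text
time_s: 11.65
position: [0.6041, 0.1716, 0.2762]
tcp_rot: [1.83, 2.545, 0.015]
contact_force: [-0.2, 0.1, -2.4]
grip_width: 0.171
```

Request:
{"name": "move_arm", "arguments": {"increments": [[-15, -10.8, 0.3, 0, 0, 0.007], [-15, -10.8, 0.3, 0, 0, 0.007], [-15, -10.8, 0.3, 0, 0, 0.007], [-15, -10.8, 0.3, 0, 0, 0.007], [-15, -10.8, 0.3, 0, 0, 0.007], [-15, -10.8, 0.3, 0, 0, 0.007], [-15, -10.8, 0.3, 0, 0, 0.007], [-15, -10.8, 0.3, 0, 0, 0.007]]}}

```text
time_s: 12.32
position: [0.5569, 0.0315, 0.2729]
tcp_rot: [1.901, 2.493, 0.015]
contact_force: [-0.2, 0.2, -1.7]
grip_width: 0.173
```

Request:
{"name": "move_arm", "arguments": {"increments": [[-15, -10.8, 0.3, 0, 0, 0.007], [-15, -10.8, 0.3, 0, 0, 0.007], [-15, -10.8, 0.3, 0, 0, 0.007], [-15, -10.8, 0.3, 0, 0, 0.007], [-15, -10.8, 0.3, 0, 0, 0.007], [-15, -10.8, 0.3, 0, 0, 0.007], [-15, -10.8, 0.3, 0, 0, 0.007], [-15, -10.8, 0.3, 0, 0, 0.007]]}}

```text
time_s: 12.98
position: [0.5019, -0.1057, 0.2695]
tcp_rot: [1.97, 2.438, 0.015]
contact_force: [0.3, 1.0, -1.4]
grip_width: 0.17
```

Request:
{"name": "move_arm", "arguments": {"increments": [[0, 0, 0, 0, 0, 0], [0, 0, 0, 0, 0, 0]]}}

```text
time_s: 13.15
position: [0.5021, -0.1057, 0.2696]
tcp_rot: [1.972, 2.437, 0.014]
contact_force: [-0.4, 1.1, -2.1]
grip_width: 0.173
```

Run:
```python
from h import *
s=ctrl.get_state();A=pose(s);print(A.round(3)); twist(A,goal((502,-105,89),12),10)
```

```text
[[-0.209  0.978  0.011  0.502]
 [ 0.978  0.209  0.003 -0.106]
 [ 0.001  0.011 -1.     0.27 ]
 [ 0.     0.     0.     1.   ]]
10 rows of [0.06, -0.105, 19.963, 0.001, -0.0, 0.0] |v| 20.0
```

Request:
{"name": "move_arm", "arguments": {"increments": [[0, -0.1, 28, 0.003, 0, 0], [0, -0.1, 36, 0.003, 0, 0], [0, -0.1, 36, 0.003, 0, 0], [0, -0.1, 36, 0.002, 0, 0], [0, -0.1, 30, 0, 0, 0], [0, -0.1, 18, 0, 0, 0], [0, 0, 9, 0, 0, 0], [0, 0, 0, 0, 0, 0]]}}

```text
time_s: 13.82
position: [0.5019, -0.1035, 0.0753]
tcp_rot: [-1.97, -2.442, 0.0]
contact_force: [-0.7, -0.4, -2.5]
grip_width: 0.171
```

Run:
```python
from h import *
s=ctrl.get_state();print(pose(s).round(3),s["contact_force"])
v=np.hstack([cv2.resize(optics.snapshot("top")[210:390,270:450],(400,400)),cv2.resize(optics.snapshot("side")[210:410,210:410],(400,400))]);cv2.imwrite("pics/p1.png",v[:,:,::-1])
```

```text
[[-0.212  0.977 -0.003  0.502]
 [ 0.977  0.212  0.002 -0.104]
 [ 0.003 -0.003 -1.     0.075]
 [ 0.     0.     0.     1.   ]] [-0.72909777 -0.42904691 -2.54721323]
```

View pics/p1.png

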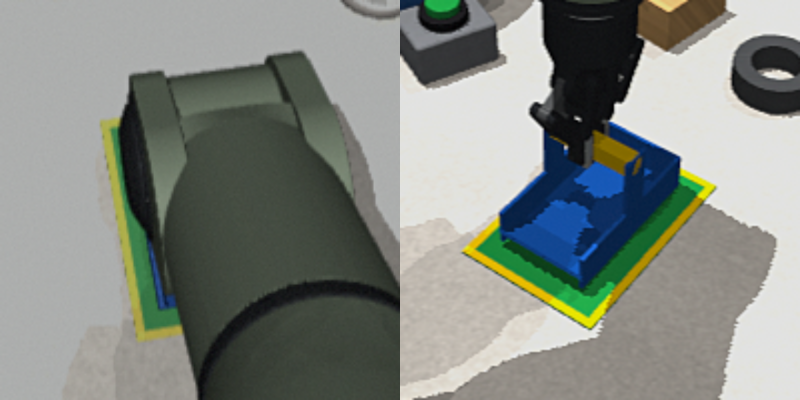

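Request:
{"name": "move_arm", "arguments": {"increments": [[0, 0, 2, 0, 0, 0], [0, 0, 1.5, 0, 0, 0], [0, 0, 1, 0, 0, 0], [0, 0, 0, 0, 0, 0], [0, 0, 0, 0, 0, 0]]}}

```text
time_s: 14.33
position: [0.5026, -0.1045, 0.0725]
tcp_rot: [-1.973, -2.443, -0.001]
contact_force: [-0.2, -0.1, -2.0]
grip_width: 0.173
```

Request:
{"name": "move_arm", "arguments": {"increments": [[0, 0, 1, 0, 0, 0], [0, 0, 0.5, 0, 0, 0], [0, 0, 0, 0, 0, 0], [0, 0, 0, 0, 0, 0]]}}

```text
time_s: 14.67
position: [0.5025, -0.1045, 0.0707]
tcp_rot: [-1.973, -2.442, -0.0]
contact_force: [-0.1, 0.8, -1.1]
grip_width: 0.175
```

Request:
{"name": "move_arm", "arguments": {"increments": [[0, 0, 0.8, 0, 0, 0], [0, 0, 0, 0, 0, 0], [0, 0, 0, 0, 0, 0]]}}

```text
time_s: 14.92
position: [0.5025, -0.1044, 0.0702]
tcp_rot: [-1.973, -2.443, -0.0]
contact_force: [-3.6, 1.4, 6.5]
grip_width: 0.172
```

Request:
{"name": "move_arm", "arguments": {"increments": [[0, 0, 0, 0, 0, 0], [0, 0, 0, 0, 0, 0], [0, 0, 0, 0, 0, 0], [0, 0, 0, 0, 0, 0], [0, 0, 0, 0, 0, 0], [0, 0, 0, 0, 0, 0], [0, 0, 0, 0, 0, 0], [0, 0, 0, 0, 0, 0]], "gripper": 80}}

```text
time_s: 15.58
position: [0.5025, -0.1045, 0.0699]
tcp_rot: [-1.973, -2.442, -0.0]
contact_force: [-0.6, 0.0, 0.4]
grip_width: 0.798
```

Request:
{"name": "move_arm", "arguments": {"increments": [[0, 0, -10, 0, 0, 0], [0, 0, -25, 0, 0, 0], [0, 0, -35, 0, 0, 0], [0, 0, -35, 0, 0, 0], [0, 0, -35, 0, 0, 0], [0, 0, -30, 0, 0, 0], [0, 0, -10, 0, 0, 0], [0, 0, 0, 0, 0, 0]]}}

```text
time_s: 16.25
position: [0.5038, -0.1048, 0.2531]
tcp_rot: [1.973, 2.442, 0.004]
contact_force: [-0.5, 0.3, -0.8]
grip_width: 0.8
```

Run:
```python
from h import *
s=ctrl.get_state();A=pose(s);print(A.round(3),s["contact_force"],s["grip_width"],s["time_s"])
t=optics.snapshot("top");d=optics.snapshot("side");i=optics.camera_info("wrist");w=optics.snapshot("wrist")
v=np.zeros((600,800,3),np.uint8);v[:300,:400]=cv2.resize(t,(400,300));v[:300,400:]=cv2.resize(d,(400,300));v[300:,:400]=cv2.resize(w,(400,300))
v[300:,400:700]=cv2.resize(d[130:270,150:290],(300,300))
cv2.imwrite("pics/q1.png",v[:,:,::-1])
for n,im,r in(("top",t,(185,245,245,305)),("side",d,(210,195,255,232))):
    c=blob(im,[45,120,40],[75,255,255],r);x,y,ww,h=cv2.boundingRect(c);p=(x+(ww-1)/2,y+(h-1)/2);print(n,p,ww,h,[ray(n,[p],z).round(4).tolist() for z in(.05,.06,.07,.08)])
```

```text
[[-0.21   0.978  0.003  0.504]
 [ 0.978  0.21   0.    -0.105]
 [-0.     0.003 -1.     0.253]
 [ 0.     0.     0.     1.   ]] [-0.4578347   0.2773175  -0.77256811] 0.7999401282722536 16.25
top (216.0, 277.5) 19 20 [[[0.5435, 0.1675]], [[0.5421, 0.1657]], [[0.5408, 0.164]], [[0.5394, 0.1623]]]
side (230.5, 212.5) 18 14 [[[0.5509, 0.1795]], [[0.5438, 0.1684]], [[0.5367, 0.1573]], [[0.5296, 0.1463]]]
```

View pics/q1.png

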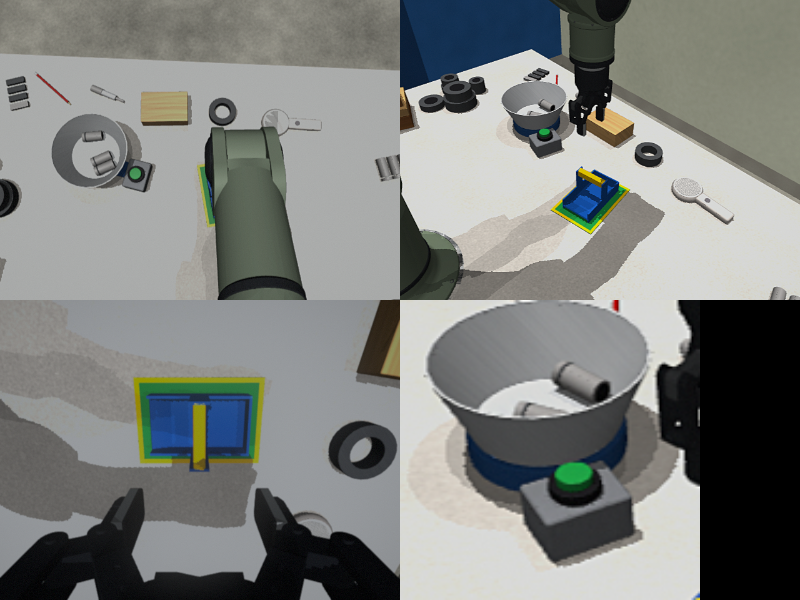

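Run:
```python
from h import *
A=pose(ctrl.get_state()); twist(A,goal((539,161,170),-25),16)
```

```text
16 rows of [17.052, 0.44, 6.155, -0.0, -0.0, 0.041] |v| 18.1
```

Request:
{"name": "move_arm", "arguments": {"increments": [[17, 0.4, 6.2, 0, 0, 0.041], [17, 0.4, 6.2, 0, 0, 0.041], [17, 0.4, 6.2, 0, 0, 0.041], [17, 0.4, 6.2, 0, 0, 0.041], [17, 0.4, 6.2, 0, 0, 0.041], [17, 0.4, 6.2, 0, 0, 0.041], [17, 0.4, 6.2, 0, 0, 0.041], [17, 0.4, 6.2, 0, 0, 0.041]], "gripper": 0}}

```text
time_s: 17.07
position: [0.4957, 0.0314, 0.199]
tcp_rot: [-2.346, -2.085, 0.003]
contact_force: [-0.7, 0.5, -0.2]
grip_width: -0.001
```

Request:
{"name": "move_arm", "arguments": {"increments": [[17, 0.4, 6.2, 0, 0, 0.041], [17, 0.4, 6.2, 0, 0, 0.041], [17, 0.4, 6.2, 0, 0, 0.041], [17, 0.4, 6.2, 0, 0, 0.041], [17, 0.4, 6.2, 0, 0, 0.041], [17, 0.4, 6.2, 0, 0, 0.041], [17, 0.4, 6.2, 0, 0, 0.041], [17, 0.4, 6.2, 0, 0, 0.041]]}}

```text
time_s: 17.73
position: [0.5337, 0.1615, 0.1493]
tcp_rot: [-2.655, -1.674, 0.005]
contact_force: [0.2, -0.5, -0.3]
grip_width: -0.001
```

Request:
{"name": "move_arm", "arguments": {"increments": [[0, 0, 0, 0, 0, 0], [0, 0, 0, 0, 0, 0]]}}

```text
time_s: 17.9
position: [0.5334, 0.1612, 0.1494]
tcp_rot: [-2.652, -1.679, 0.005]
contact_force: [0.8, 0.2, -0.7]
grip_width: -0.0
```

Run:
```python
from h import *
s=ctrl.get_state();print(pose(s).round(3),s["grip_width"]); twist(pose(s),goal((539,161,85),-25),4)
i=optics.camera_info("wrist");w=optics.snapshot("wrist");
try:
    c=blob(w,[45,120,40],[75,255,255]); print(cv2.boundingRect(c),rect(ray("wrist",c,.063,i)))
except Exception as e: print(e)
d=optics.snapshot("side"); v=np.hstack([cv2.resize(w,(400,300)),cv2.resize(d[80:260,130:370],(400,300))]);cv2.imwrite("pics/b1.png",v[:,:,::-1])
```

```text
[[ 0.428  0.904 -0.004  0.533]
 [ 0.904 -0.428  0.001  0.161]
 [-0.001 -0.004 -1.     0.149]
 [ 0.     0.     0.     1.   ]] -3.352410857996036e-05
4 rows of [0.556, 1.339, 20.859, -0.001, 0.0, -0.001] |v| 20.9
(299, 207, 60, 59) (array([540., 162.]), array([36.4, 36.4]), 33.2)
```

View pics/b1.png

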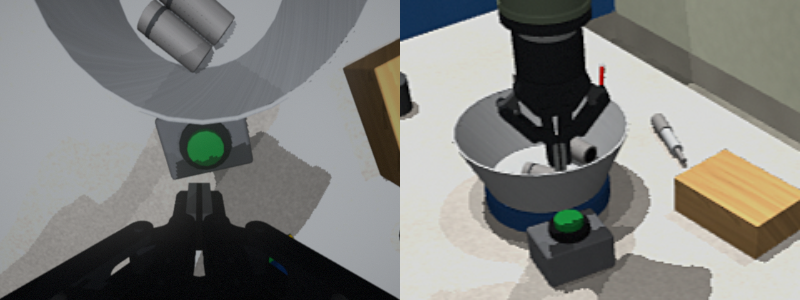

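Request:
{"name": "move_arm", "arguments": {"increments": [[0, 2, 20, 0, 0, 0], [0, 2, 25, 0, 0, 0], [0, 1, 20, 0, 0, 0], [0, 0, 10, 0, 0, 0], [0, 0, 5, 0, 0, 0], [0, 0, 0, 0, 0, 0]]}}

```text
time_s: 18.5
position: [0.5383, 0.1581, 0.0707]
tcp_rot: [-2.655, -1.676, 0.003]
contact_force: [-1.9, -1.6, 3.1]
grip_width: 0.001
```

Request:
{"name": "move_arm", "arguments": {"increments": [[0, 0, 2, 0, 0, 0], [0, 0, 2, 0, 0, 0], [0, 0, 2, 0, 0, 0], [0, 0, 0, 0, 0, 0]]}}

```text
time_s: 18.83
position: [0.5393, 0.1587, 0.066]
tcp_rot: [-2.655, -1.677, -0.001]
contact_force: [-3.6, -1.6, 13.3]
grip_width: -0.001
```

Request:
{"name": "move_arm", "arguments": {"increments": [[0, 0, 1, 0, 0, 0], [0, 0, 0.5, 0, 0, 0], [0, 0, 0, 0, 0, 0], [0, 0, 0, 0, 0, 0]]}}

```text
time_s: 19.17
position: [0.5394, 0.1587, 0.0656]
tcp_rot: [-2.655, -1.677, -0.002]
contact_force: [-9.8, -5.2, 34.8]
grip_width: -0.002
```

Run:
```python
from h import *
w=optics.snapshot("wrist");d=optics.snapshot("side"); v=np.hstack([cv2.resize(w,(400,300)),cv2.resize(d[150:270,170:330],(400,300),interpolation=2)]);cv2.imwrite("pics/b2.png",v[:,:,::-1])
```

```text
(no output)
```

View pics/b2.png

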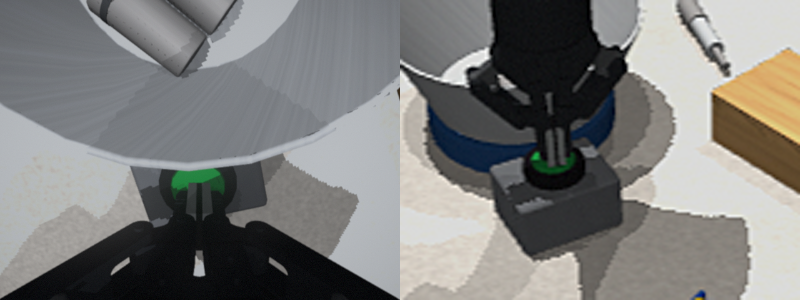

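Request:
{"name": "move_arm", "arguments": {"increments": [[0, 0, -3, 0, 0, 0], [0, 0, -10, 0, 0, 0], [0, 0, -25, 0, 0, 0], [0, 0, -35, 0, 0, 0], [0, 0, -35, 0, 0, 0], [0, 0, -25, 0, 0, 0], [0, 0, -10, 0, 0, 0], [0, 0, 0, 0, 0, 0]]}}

```text
time_s: 19.93
position: [0.5401, 0.159, 0.2096]
tcp_rot: [-2.655, -1.677, -0.006]
contact_force: [0.8, -0.5, -0.4]
grip_width: -0.001
```

Run:
```python
from h import *
s=ctrl.get_state();print(s["position"],s["contact_force"],s["time_s"])
t=optics.snapshot("top");d=optics.snapshot("side")
cv2.imwrite("pics/f.png",np.hstack([cv2.resize(t,(400,300)),cv2.resize(d,(400,300))])[:,:,::-1])
print("mat box",rect(ray("top",blob(t,[22,120,60],[34,255,255],(305,240,412,375)),.002)))
print("tote@.036",rect(ray("top",blob(t,[105,120,40],[125,255,255],(315,240,405,375),9),.036)),"bar",rect(ray("top",blob(t,[22,120,60],[34,255,255],(325,275,390,335)),.097)))
```

```text
[0.54005627 0.15903442 0.20955601] [ 0.80676664 -0.53684092 -0.38792125] 19.9333
mat box (array([ 503.6, -110.2]), array([139. , 198.9]), 12.1)
tote@.036 (array([ 503.5, -112.7]), array([ 98. , 149.9]), 12.0) bar (array([ 503.4, -109.4]), array([16.9, 80.5]), -78.5)
```

View pics/f.png

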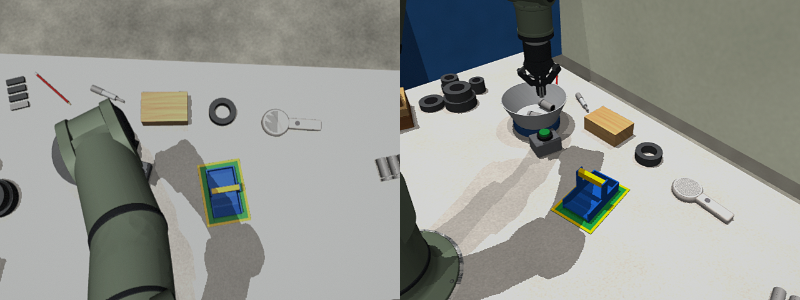

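Tote is centred within a few mm at 12° on the 12.1° mat, the button is back up, and the arm is clear of everything.

```bash
python3 -c "
from cell import ctrl; print(ctrl.close_job())"
```

```text
the job is handed in; nothing more can be done
None
```

I did every step and handed the job in at about 20 s on the robot's clock, well inside the 72 s limit. No verdict came back.

- **Sleeves:** I carried the tote to the feeder by its yellow bar and tipped it. All three sleeves were in the hopper in the pictures after tipping. The tilt stopped early at a joint limit, at roughly 40° instead of the 55° I asked for, but that was enough. One sleeve leans against the bowl wall, and I did not measure the sleeve heights. The arm hid the hopper in the last top picture, so my last clear top view of the sleeves is from just before the button press.
- **Tote:** It stands upright on the mat, let go. The last measurement put it about 3 mm or less from the mat's centre, at 12.0° against the mat's 12.1°.
- **Button:** I pressed it down against its stop; force rose steeply to about 35 N with almost no further travel, against the 5 N needed. It looked flush while pressed and was up again in the last side picture. I judged the travel from force and pictures, because the joint value isn't readable.
- **Everything else:** The gauge ring, gauge case and magnifier look unmoved in the pictures. The arm ended clear of everything, with force readings under 1 N.

My early estimates of the feeder centre differed by roughly 1 cm between views. I used a compromise position for the tip.

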